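Roll the instrument tube up into the cooling cradle

TASK

The steel instrument tube lies at the foot of the small cooling stand: with the fingertips behind it, push it steadily up the ramp and over the ridge at the top, so that it comes to lie in the cradle, square against the stop plate. Stay behind it all the way so that it never rolls back or runs off by itself, and do not pinch, lift or carry it. Leave everything else where it stands.

Things in the scene. Friction and masses are not known exactly. Their poses are not given: they have to be found in the camera images.
- stand: Fixed cooling stand, 142 mm wide (y), 218 mm long (x): aluminium deck, 130 mm wide, between two white side cheeks. Origin: on the table, midway across; +x points up the ramp, z up. The ramp rises at 8 degrees from foot to ridge, then steps down into a cradle with a white stop plate, its face at x = 97 mm, its top 62 mm high. Cheeks: 10 mm above the ramp, 43 mm high at the cradle.
- foot (a point): Middle of the ramp's lower edge, on the deck: x = -115, y = 0, z = 10 mm in the stand's frame. At each side here a rubber nib (x = -115 to -107 mm, top 22 mm high, |y| from 47 to 65 mm) keeps the tube from rolling off; the 94 mm between the nibs is open to fingers.
- ridge (a point): Middle of the ridge at the ramp's top: x = 50, y = 0, z = 33 mm in the stand's frame. Just beyond it the deck steps down 6 mm to the cradle's floor, which slopes down at 5 degrees to the stop plate.
- seat (a point): Where the middle of the tube's axis is when the tube lies in the cradle against the stop plate: x = 72, y = 0, z = 50 mm in the stand's frame. There it stays by itself.
- tube: Lying closed steel tube, cylinder 50 mm in diameter, 120 mm long, with a darker lid band at one end, 0.26 to 0.47 kg; polished (friction about 0.3), rolls freely; pressed above its axis it wedges. Origin: on its axis at mid-length; its y axis is the cylinder's axis. It starts across the ramp, leaning on the two nibs, its axis at x = -88 mm and 39 mm high in the stand's frame.
- cup: Bystander: greenish open cup, 68 mm wide, 75 mm high, standing left of the ramp. Origin under its middle.
- short_tube: Bystander: upright small steel tube with dark cap, 39 mm in diameter, 70 mm high, left of the ramp's foot. Origin under its middle.
- bottle: Bystander: amber bottle, 48 mm in diameter, 80 mm high, standing right of the ramp's upper end. Origin under its middle.
- jar: Bystander: glass jar with a white lid, 60 mm in diameter, 65 mm high, right of the ramp's foot. Origin under its middle.
- spatula: Bystander: spatula 170 mm long lying on the table well left of the ramp. Origin under its middle.
- dish: Bystander: open steel dish 70 x 150 x 30 mm on the table behind the stop plate. Origin under its middle.
There are look-alikes about, which are no part of the job. What is shaped like the tube but yellow is not meant.

How it is judged:
By the outcome, as a careful person would: the job done as asked, in the order asked, and still so for the second after the job is handed in, with the robot touching nothing.
It also fails if it takes over 35 s, if anything falls off the work surface, if the arm or the gripper's body presses on something with over 40 N, if the wrist force passes 120 N, or if a joint passes its speed limit or range.

ROBOT

A 7-joint arm with a two-finger parallel gripper is mounted at the origin on the work surface. World frame = base frame: x ahead of the robot, y to its left, z up, the work surface at z = 0. Lengths are in m, angles in rad, forces in N, time in s.
With the tool pointing down it reaches from about 0.4 to 0.925 m from the base axis. Payload 5.6 kg.
Tool frame: the origin (TCP) lies midway between the tips of the shut fingers; the grasp point (between the pads) lies 19 mm behind it (r.pinch_z is the distance from the TCP to the grasp point, in m); x points along the fingers, y is the direction in which the jaws open and shut, and the axes are right-handed (so a half turn about x gives the same grasp; the last joint's range is limited). The gripper opens to 85 mm and grips with 20 to 120 N. Pads are 22 mm wide; open, the fingers measure 114 mm over their backs; the gripper's body (76 mm by 85 mm) begins 54 mm behind the grasp point. The pads swing forward as they close: fully open they stand 13 mm farther back than shut.
Start: joints at [-1.247, 0.468, -0.012, 1.603, 0.006, 1.071, -0.056], TCP at [0.233, 0.607, 0.231] pointing down, gripper open.
Joint ranges: [-2.53, 2.53], [-0.31, 2.02], [-1.57, 1.55], [0.28, 2.44], [-1.29, 4.43], [0.15, 1.84], [-2.92, 2.92]. Speed limits (rad/s): [2.57, 2.57, 3.14, 3.14, 3.14, 3.14, 3.14].

INTERFACE

Orientations are given as a rotation vector (axis times angle).
In Python, from station import r gives the robot as it stands.
- The arm moves only by the shell command python3 -m creep 'ROWS' [OPENING] [FORCE]. ROWS is JSON, a list that holds one entry, the list of rows, each a list of 6 numbers: the shift along the tool's x, y, z in mm, then the turn, a rotation vector about the tool's x, y, z in degrees. In form: [[[tx, ty, tz, rx, ry, rz], ...]]. A call has 1 to 20 rows; each row is the pose to reach, as a shift and turn from the pose commanded when the call began, along the tool's axes at that moment; what a row does not reach only later rows make up. A row lasts 1/8 s, in which the tool goes at most 62.5 mm and 10.7 degrees, less where a joint would pass 70% of its speed; a pose out of reach is approached as far as the arm can. A call with a gripper value outside its range is refused whole. OPENING is the finger opening in mm, from 0 to 85.4, set as the call begins (- or left out, the last holds). The fingers move at their own pace and stop on an object; FORCE is the grip in N (left out, the last holds). Time passes only in rows, so rows that repeat a pose let the fingers close. It gives the time, the measured TCP pose, the force and the opening at its end, in the units of the state.
- r.read_state(): the state, without advancing time (a new reading comes with each control period).
- r.get_image(name): name is "scene" or "top"; returns a dict with "pixels" (480x640x3 uint8, red, green, blue), "vertical_fov" (degrees; the focal length in pixels is half the picture's height over the tangent of half this angle, whatever the lens; pixels are square), "cx", "cy" (the principal point, pixels), "R" (3x3) and "t" (3): a world point X has camera coordinates R X + t. Camera axes: x right, y down, z forward; pixel columns grow to the right and rows downward; lengths in m; the calibration is good to about 2 mm. A picture is of the moment at which its call begins. There is no depth.
- r.job_done(): hands the job in, once; it reports no verdict.
The state is a dict: "t": time; "joint_positions": joint angles; "qvel": joint speeds; "effort": joint torques, N m; "tool_pos": TCP position; "tool_rot": TCP orientation; "ft_force": force on the tool from outside, world axes, zero at the start; "wrist_torque": the same for the moment, N m; "opening": opening from 0.0 (shut) to 1.0 (fully open).
Only numpy, scipy, OpenCV 4.12 (cv2) and the standard library are available. Lean on these libraries where they do the work, as an engineer would, in place of code of your own. Each camera call takes 0.05 s, during which the arm holds its last target. There are 200 camera calls.

## Working session

There is one attempt and no reset: what is moved stays moved. The work goes in short steps, Python scripts to look and compute and a shell command to move; the robot and the scene stay as the last step left them, time stands still between calls to the robot, and variables do not carry over. Pictures are saved under pics/ and viewed, about 8 in all and at most 12, crops included, and the job is handed in when it is done.

```bash
mkdir -p pics; ls; python3 - <<'E'
from station import r
import cv2,json
s=r.read_state();print({k:s[k] for k in('t','tool_pos','tool_rot','ft_force','opening')})
for n in('scene','top'):
    d=r.get_image(n);cv2.imwrite(f'pics/{n}0.png',d['pixels'][:,:,::-1]);print(n,d['vertical_fov'],d['cx'],d['cy'],d['R'],d['t'])
E
```

```text
pics
{'t': 0.0, 'tool_pos': array([0.23292316, 0.60620184, 0.23030292]), 'tool_rot': array([ 0.28632165,  1.55178659, -0.28925262]), 'ft_force': array([-0.63176214, -0.01916216, -0.15530322]), 'opening': 1.0003964677408679}
scene 42.11957775447021 319.0855684063574 240.13571188367104 [[-0.70191152  0.71203948  0.0178884 ]
 [ 0.36842542  0.38444991 -0.84644018]
 [-0.60957602 -0.58753557 -0.53218327]] [ 0.33684855 -0.18058834  1.52688683]
top 45.23624366282931 321.6907427608042 244.43415875705008 [[-0.10456838 -0.99450731 -0.00454618]
 [-0.97299411  0.1032501  -0.20645068]
 [ 0.20578611 -0.01716481 -0.97844645]] [0.12373371 0.53702596 1.02033429]
```

View pics/scene0.png

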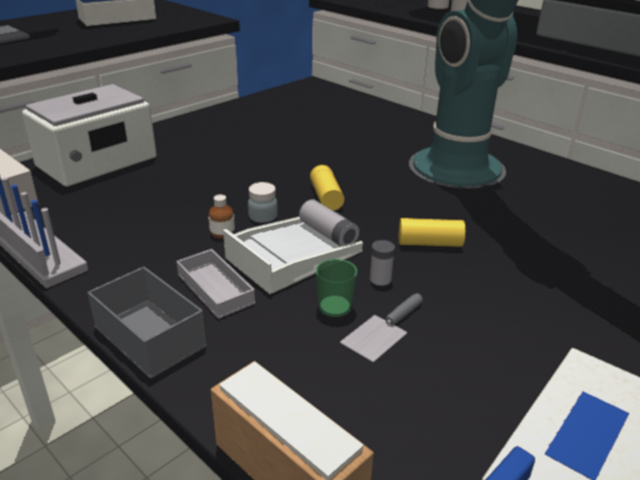

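View pics/top0.png

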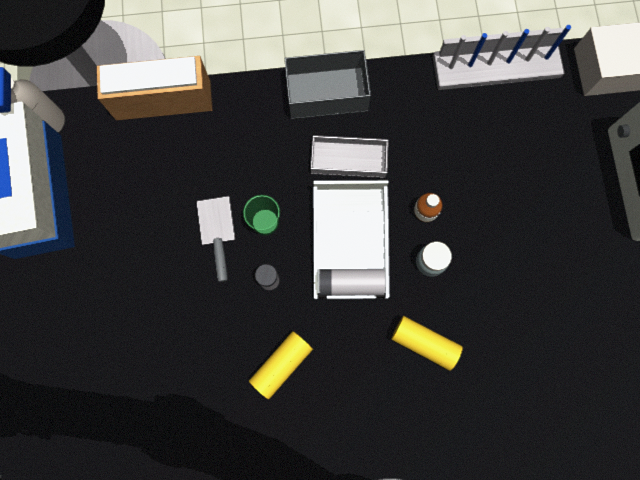

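The first two pictures show the steel tube lying on the ramp foot: scene (328,222), top (352,283). Things it could be mistaken for:
- yellow cylinders, top (281,365) and (427,343)
- upright capped short tube, top (267,277)

I choose the grey lying one at (352,283). Next is a close crop with a check.

```bash
cat > h.py <<'E'
from station import r
import numpy as np,cv2
def cam(n):
    d=r.get_image(n);f=240/np.tan(np.radians(d['vertical_fov']/2));return d,f
def ray(d,f,u,v,z):
    R=np.array(d['R']);t=np.array(d['t']);c=-R.T@t
    w=R.T@np.array([(u-d['cx'])/f,(v-d['cy'])/f,1]);return c+w*(z-c[2])/w[2]
def proj(d,f,X):
    p=np.array(d['R'])@X+d['t'];return p[:2]/p[2]*f+[d['cx'],d['cy']]
E
python3 - <<'E'
from h import *
d,f=cam('top')
cv2.imwrite('pics/c1.png',cv2.resize(d['pixels'][170:310,300:400,::-1],None,fx=5,fy=5,interpolation=cv2.INTER_CUBIC)[:,:][0:700])
im=cv2.imread('pics/c1.png');cv2.imwrite('pics/c1.png',cv2.resize(im,(428,600)))
g=d['pixels'].astype(int).sum(2)//3
for v in(195,210,225,240,255): print(v,g[v,308:320],g[v,382:395])
for u in(330,350,370): print(u,'top',g[176:192,u],'bot',g[262:304,u])
print(g[283,310:394])
E
```

```text
195 [ 24  22  14  10  31 147 246 248 246 245 247 247] [160 123 215 248 253 167  52  23  28  24  25  28  25]
210 [ 24  10  17   9  15  99 245 249 246 246 247 246] [183 154 179 244 251 230 117  31  21  24  26  26  28]
225 [ 24  19  18   9  13 101 246 250 236 244 246 247] [249 208 169 242 250 253 150  34  24  28  21  27  26]
240 [ 28  27  24  15  15  98 247 249 247 247 246 246] [249 203 154 242 250 253 166  46  19  27  28  30  28]
255 [ 28  20  22  15  19 101 247 249 247 246 247 246] [248 203 159 219 247 253 170  56  20  23  23  26  26]
330 top [ 23  26  20  23 113 254 252 249 130 107 110 109 116 181 250 248] bot [246 247 247 247 247 250 252  96  49  60  69  77  79  84  91  84  92  99
 104 102 103 105  98  91  90  87  87  82  74  71  65  57  48 115 254 253
 179  49  20  23  21  26]
350 top [ 35  19  20  32 124 254 251 221 117 110 110 111 116 177 248 248] bot [247 246 247 246 246 249 248 133 137 159 168 183 189 195 203 210 220 230
 236 238 239 238 229 216 204 200 189 180 177 163 149 130 112 161 254 251
 161  42  21  24  27  22]
370 top [ 80  26  21  27 120 254 250 197 101 108 105 102 122 196 248 248] bot [247 246 246 247 247 248 224 126 141 161 172 186 190 198 204 212 221 231
 239 240 240 238 229 213 203 197 191 183 173 162 148 130 118 197 251 253
 129  27  25  21  28  25]
[ 24  28  13  51 185 193 188 186 188 142 109 105 100 100  98  99  98 102
 103 103 105 173 236 238 238 237 237 238 236 239 239 237 237 237 237 237
 237 238 239 238 238 238 238 239 237 238 239 237 238 237 238 238 237 238
 238 239 239 238 237 239 238 238 239 237 238 238 238 240 238 240 239 238
 238 238 230 200 243 249 232 114  31  16  21  32]
```

View pics/c1.png

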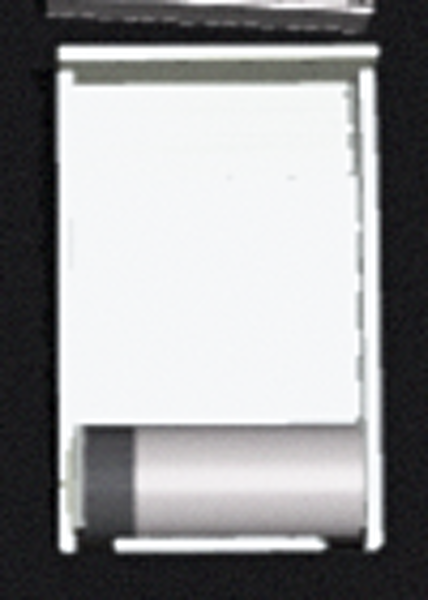

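The crop shows a steel tube with a dark lid band on its left end, lying on the nibs at the stand's foot. This is the right object. Next I'll compute the stand pose.

```bash
python3 - <<'E'
from h import *
from scipy.optimize import least_squares
d,f=cam('top');print('cam',-np.array(d['R']).T@d['t'])
P=[((313.2,180.1),(103,71,62)),((388.6,180.1),(103,-71,62)),((313.4,298.7),(-115,71,20)),((389.4,298.7),(-115,-71,20)),((350,183.6),(97,0,62)),((350,298.2),(-115,0,10))]
for p,s in P: print(s,ray(d,f,*p,s[2]/1000).round(4))
def pose(q,s): c,si=np.cos(q[2]),np.sin(q[2]);s=np.array(s)/1000;return np.array([q[0]+c*s[0]-si*s[1],q[1]+si*s[0]+c*s[1],s[2]])
def res(q): return np.concatenate([(proj(d,f,pose(q,s))-p)*([1,1] if s[1] else [0,1]) for p,s in P])
o=least_squares(res,[.6,0,0]);q=o.x;print('stand',q,np.degrees(q[2]),o.fun.round(1))
for n,s in dict(foot=(-115,0,10),ridge=(50,0,33),seat=(72,0,50),tube=(-88,0,39)).items(): print(n,pose(q,s).round(4))
# tube ends
a=ray(d,f,319,283,.039);b=ray(d,f,384.5,283,.039);print('tube ends',a,b,np.linalg.norm(a-b))
e,f2=cam('scene')
g=e['pixels'][:,:,::-1].copy()
for s in[(103,71,62),(103,-71,62),(-115,71,20),(-115,-71,20),(-115,0,10),(-88,60,39),(-88,-60,39),(50,0,33),(-115,71,0)]:
    u=proj(e,f2,pose(q,s));cv2.circle(g,tuple(int(x) for x in u.round()),1,(0,0,255),-1)
cv2.imwrite('pics/s2.png',cv2.resize(g[160:300,200:380],None,fx=4,fy=4,interpolation=cv2.INTER_NEAREST))
from scipy.spatial.transform import Rotation as Ro
s=r.read_state();print(Ro.from_rotvec(s['tool_rot']).as_matrix().round(3),s['tool_pos'])
for n,u,v,h in(('cup',262,214,.075),('short',266,272,.07),('jar',436,257,.065),('yl',281,365,.02),('yr',427,343,.02)): print(n,ray(d,f,u,v,h))
E
```

```text
cam [0.32549111 0.08511993 1.10977435]
(103, 71, 62) [0.6721 0.0697 0.062 ]
(103, -71, 62) [ 0.6568 -0.0729  0.062 ]
(-115, 71, 20) [0.4518 0.0926 0.02  ]
(-115, -71, 20) [ 0.4366 -0.0506  0.02  ]
(97, 0, 62) [0.6577 0.0009 0.062 ]
(-115, 0, 10) [0.4465 0.023  0.01  ]
stand [ 0.56042534  0.00906627 -0.1032943 ] -5.918327293986411 [ 0.4  0.9 -0.3  0.7  0.5 -0.9 -0.6 -1.   0.   0.3  0.   0.1]
foot [0.446  0.0209 0.01  ]
ridge [0.6102 0.0039 0.033 ]
seat [0.632  0.0016 0.05  ]
tube [0.4729 0.0181 0.039 ]
tube ends [0.4777943  0.07906923 0.039     ] [ 0.46489069 -0.04289442  0.039     ] 0.1226443406154684
[[-0.     0.359  0.933]
 [-0.001  0.933 -0.359]
 [-1.    -0.001  0.   ]] [0.23306661 0.60650786 0.23080987]
cup [0.61228356 0.17118308 0.075     ]
short [0.50371982 0.17344994 0.07      ]
jar [ 0.49944585 -0.14028277  0.065     ]
yl [0.33565659 0.16482002 0.02      ]
yr [ 0.34717049 -0.10961986  0.02      ]
```

View pics/s2.png

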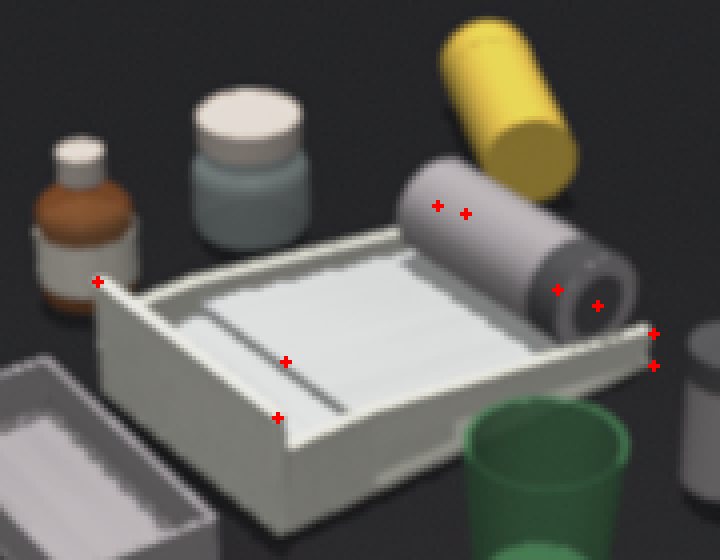

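The pose fits: seat, tube and foot agree within about 2 mm in both views. I'll swing over to behind the foot at safe height, square to the ramp, with fingers at 50 mm. That makes about 79 mm over the backs, inside the 94 mm gap between the nibs.

```bash
python3 -m creep '[[[0,-10,17,0,0,0],[0,-30,50,-1,0,0],[0,-53,88,-2,0,0],[0,-76,126,-3,0,0],[0,-100,165,-4,0,0],[0,-124,204,-5,0,0],[0,-148,243,-6,0,0],[0,-172,281,-7,0,0],[0,-198,315,-8,0,0],[0,-230,336,-9,0,0],[0,-266,346,-10,0,0],[0,-304,353,-11,0,0],[0,-342,360,-12,0,0],[0,-380,366,-13,0,0],[0,-415,371,-14,0,0],[0,-445,375,-15.1,0,0],[0,-467,378,-15.1,0,0],[0,-477,379,-15.1,0,0],[0,-477,379,-15.1,0,0],[0,-477,379,-15.1,0,0]]]' 50
python3 - <<'E'
from h import *
from scipy.spatial.transform import Rotation as Ro
s=r.read_state();print(s['t'],s['tool_pos'],Ro.from_rotvec(s['tool_rot']).as_matrix().round(3),s['opening'],s['ft_force'])
q=[ .5604,.0091,-.1033];c,si=np.cos(q[2]),np.sin(q[2]);D=s['tool_pos'][:2]-q[:2];print('in stand',c*D[0]+si*D[1],-si*D[0]+c*D[1])
E
```

```text
t: 2.75
tool_pos: [0.416, 0.0262, 0.2313]
tool_rot: [0.081, 1.569, -0.08]
ft_force: [0.5, -1.1, 0.7]
opening: 0.587
2.75 [0.41598893 0.02618138 0.23133631] [[ 0.     0.102  0.995]
 [ 0.     0.995 -0.102]
 [-1.     0.     0.   ]] 0.5867213382755485 [ 0.48413683 -1.11327087  0.7477668 ]
in stand -0.14540262498028222 0.002099176086100586
```

```bash
python3 -m creep '[[[15,0,-4,0,0,0],[45,-2,-4,0,0,0],[80,-2,-4,0,0,0],[115,-2,-4,0,0,0],[150,-2,-4,0,0,0],[180,-2,-4,0,0,0],[202,-2,-4,0,0,0],[212,-2,-4,0,0,0],[212,-2,-4,0,0,0]]]'
python3 - <<'E'
from h import *
for n,b in(('scene',(170,290,240,400)),('top',(220,340,270,430))):
    d,f=cam(n);cv2.imwrite(f'pics/{n}3.png',cv2.resize(d['pixels'][b[0]:b[1],b[2]:b[3],::-1],None,fx=4,fy=4))
a=cv2.imread('pics/scene3.png')
E
```

```text
t: 3.88
tool_pos: [0.4115, 0.0243, 0.0189]
tool_rot: [0.081, 1.57, -0.081]
ft_force: [1.1, 0.3, -0.0]
opening: 0.587
```

View pics/scene3.png

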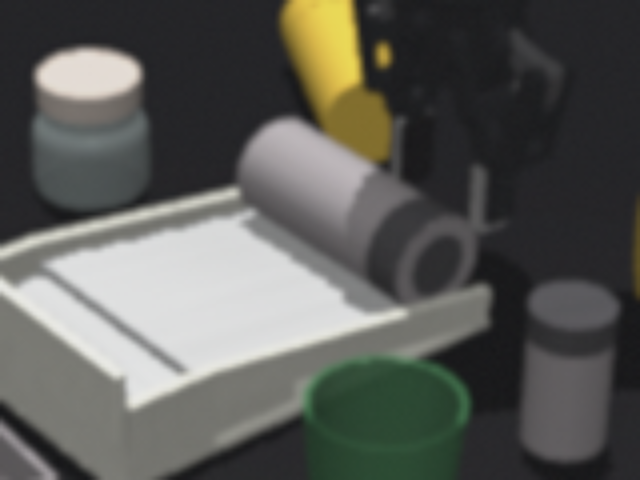

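The scene crop shows both fingers down and upright behind the tube, tips at about (400,160) and (485,225). They sit between the nibs, clear of everything. Next I'll ease into contact.

```bash
python3 -m creep '[[[0,0,5,0,0,0],[0,0,12,0,0,0],[0,0,18,0,0,0],[0,0,22,0,0,0],[0,0,24,0,0,0],[0,0,26,0,0,0],[0,0,28,0,0,0],[0,0,30,0,0,0],[0,0,30,0,0,0]]]'
python3 - <<'E'
from h import *
d,f=cam('top');cv2.imwrite('pics/t4.png',cv2.resize(d['pixels'][170:320,290:410,::-1],None,fx=4,fy=4))
E
```

```text
t: 5.1
tool_pos: [0.4414, 0.0209, 0.0192]
tool_rot: [0.081, 1.57, -0.081]
ft_force: [-1.3, -0.2, 1.0]
opening: 0.584
```

View pics/t4.png

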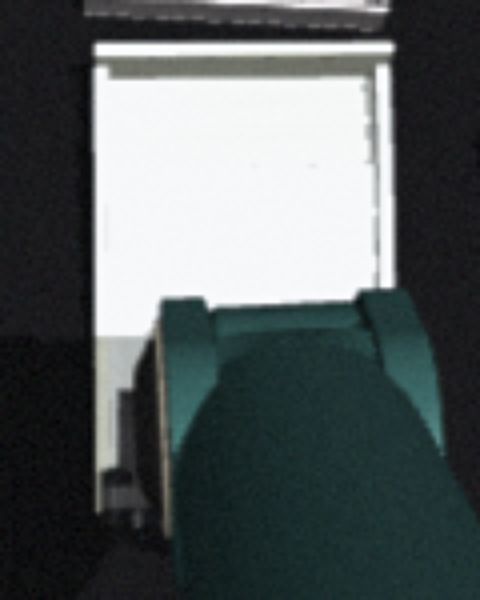

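The top view is mostly blocked by the arm, so I'll follow the tube in the scene view. Now a steady push up the ramp, keeping the tips at constant height above it.

```bash
python3 -m creep '[[[0,0,2,0,0,0],[-1,0,6,0,0,0],[-1.4,0,10,0,0,0],[-2,0,14,0,0,0],[-2.6,0,18.5,0,0,0],[-3.2,0,23,0,0,0],[-3.9,0,28,0,0,0],[-4.6,0,33,0,0,0],[-5.3,0,38,0,0,0],[-6,0,43,0,0,0],[-6.7,0,48,0,0,0],[-7.4,0,53,0,0,0],[-8.1,0,58,0,0,0],[-8.8,0,63,0,0,0],[-9.5,0,68,0,0,0],[-10.2,0,72.5,0,0,0],[-10.8,0,76.5,0,0,0],[-11.2,0,79,0,0,0],[-11.3,0,80,0,0,0],[-11.3,0,80,0,0,0]]]'
python3 - <<'E'
from h import *
d,f=cam('scene');cv2.imwrite('pics/s5.png',cv2.resize(d['pixels'][160:300,200:380,::-1],None,fx=4,fy=4))
E
```

```text
t: 7.65
tool_pos: [0.5212, 0.0126, 0.0306]
tool_rot: [0.081, 1.569, -0.081]
ft_force: [-1.0, 0.1, 0.2]
opening: 0.584
```

View pics/s5.png

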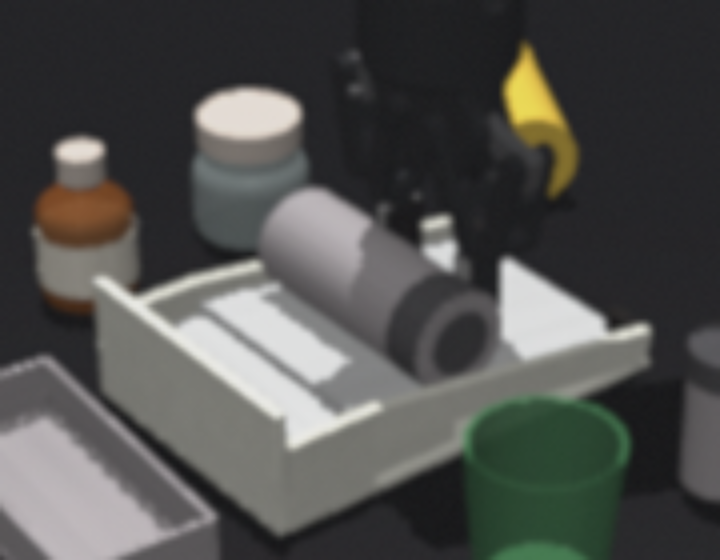

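The tube is square, resting against the fingers mid-ramp, with its lid end centre at crop (460,341), pixel (315,245). I'll cast that onto the end plane (stand y = 60 mm) to get its position relative to the TCP.

```bash
cat >> h.py <<'E'
Q=[.5604,.0091,-.1033]
def tostand(X):
    c,s=np.cos(Q[2]),np.sin(Q[2]);D=np.array(X)[:2]-Q[:2];return np.array([c*D[0]+s*D[1],-s*D[0]+c*D[1],X[2]])*1000
def lid(d,f,u,v,y=60):
    from scipy.optimize import brentq
    z=brentq(lambda z:tostand(ray(d,f,u,v,z))[1]-y,-.05,.2);return tostand(ray(d,f,u,v,z))
E
python3 - <<'E'
from h import *
d,f=cam('scene')
for p in((315,245.2),(315,244.5),(314.5,245)): print(lid(d,f,*p))
print('tcp',tostand(r.read_state()['tool_pos']))
E
```

```text
[-4.69941504 60.         51.97717099]
[-4.67158315 60.         53.47540234]
[-3.52918718 60.         52.8623138 ]
tcp [-39.34183888  -0.55690718  30.61203856]
```

Axis at x ≈ -4 mm, z ≈ 52 mm (expected 51), and TCP 35.5 mm behind it, which agrees with contact. The last stretch goes over the ridge in one steady motion, with the fingers following to the seat (72 mm, so a 76 mm shift).

```bash
python3 -m creep '[[[-0.4,0,3,0,0,0],[-1.1,0,8,0,0,0],[-2,0,14,0,0,0],[-3,0,21,0,0,0],[-4.1,0,29,0,0,0],[-5.2,0,37,0,0,0],[-6.3,0,45,0,0,0],[-7.2,0,53,0,0,0],[-7.5,0,61,0,0,0],[-7.5,0,68,0,0,0],[-7.5,0,73,0,0,0],[-7.5,0,75,0,0,0],[-7.5,0,76,0,0,0],[-7.5,0,76,0,0,0],[-7.5,0,76,0,0,0]]]'
python3 - <<'E'
from h import *
print(tostand(r.read_state()['tool_pos']))
d,f=cam('scene');cv2.imwrite('pics/s6.png',cv2.resize(d['pixels'][160:300,200:380,::-1],None,fx=4,fy=4))
E
```

```text
t: 9.62
tool_pos: [0.5965, 0.0048, 0.0381]
tool_rot: [0.081, 1.569, -0.081]
ft_force: [0.8, 0.2, -0.3]
opening: 0.585
[36.31283069 -0.5209937  38.08505683]
```

View pics/s6.png

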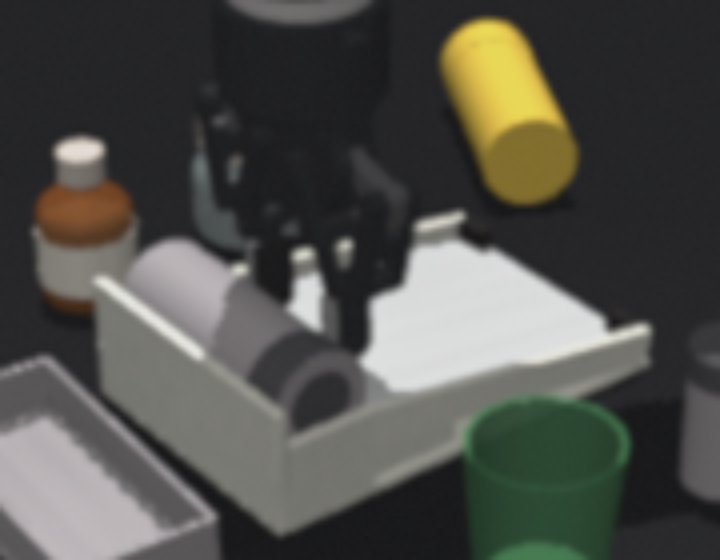

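The tube is down in the cradle with its lid end at crop (320,395), and the fingers are just behind it. Next I'll back off along the ramp, rise and check.

```bash
python3 -m creep '[[[0,0,-3,0,0,0],[-1,0,-12,0,0,0],[-3,0,-25,0,0,0],[-10,0,-40,0,0,0],[-30,0,-55,0,0,0],[-65,0,-70,0,0,0],[-105,0,-90,0,0,0],[-140,0,-120,0,0,0],[-165,0,-150,0,0,0],[-180,0,-172,0,0,0],[-185,0,-180,0,0,0],[-185,0,-180,0,0,0]]]'
python3 - <<'E'
from h import *
d,f=cam('top');a=cv2.resize(d['pixels'][130:310,190:460,::-1],None,fx=2.9,fy=2.9,interpolation=cv2.INTER_CUBIC);cv2.imwrite('pics/t7.png',a)
d,f=cam('scene');cv2.imwrite('pics/s7.png',cv2.resize(d['pixels'][160:340,180:430,::-1],None,fx=3.2,fy=3.2,interpolation=cv2.INTER_CUBIC))
E
```

```text
t: 11.18
tool_pos: [0.4175, 0.0235, 0.2234]
tool_rot: [0.081, 1.568, -0.08]
ft_force: [0.4, 0.9, 0.0]
opening: 0.587
```

View pics/t7.png

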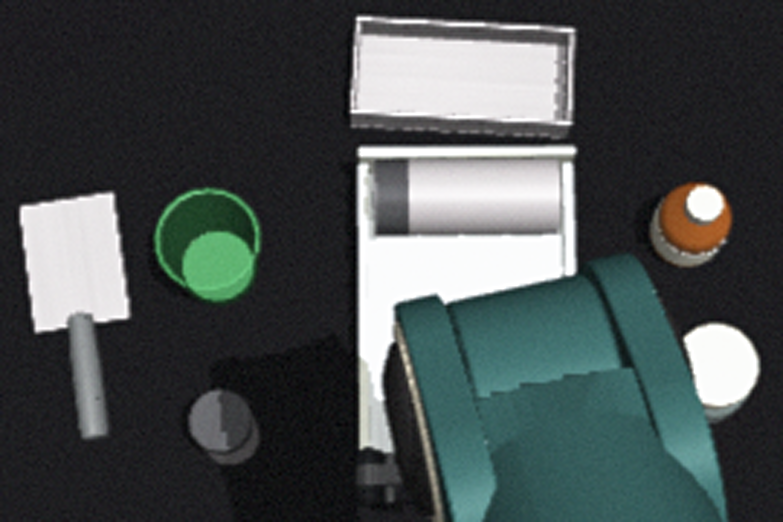

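View pics/s7.png

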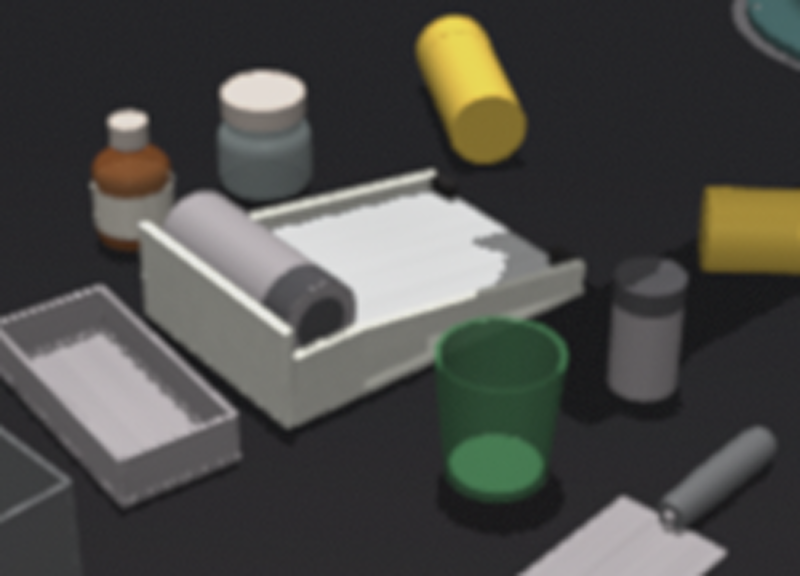

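Both views show the tube in the cradle, parallel to the stop plate, with nothing else disturbed. In the top crop its rear edge is at row ≈235 across its whole length. One numeric check, then I hand in.

```bash
python3 - <<'E'
from h import *
d,f=cam('top');g=d['pixels'].astype(int).sum(2)/3
rows=[next(v for v in range(200,225) if g[v+1,u]-g[v,u]>40) for u in(340,355,370,378)];print('rear edge rows',rows)
c=-np.array(d['R']).T@d['t'];cs=tostand(c)
res=[]
for u,v in zip((340,355,370,378),rows):  # silhouette ray in stand xz-plane: tangent to circle r=25 at z=50
    p=tostand(ray(d,f,u,v+.5,.05));a=np.arctan2(p[0]-cs[0],cs[2]-50);res.append(p[0]+25/np.cos(a))
print('axis x',np.round(res,1))
if all(abs(x-72)<4 for x in res) and np.ptp(res)<3: print('ok',r.read_state()['t']); r.job_done()
E
```

```text
rear edge rows [210, 210, 210, 210]
axis x [74.  73.9 73.8 73.8]
ok 11.325
the job is handed in; nothing more can be done
```

The tube now lies in the cradle against the stop plate, and I handed the job in at about 11.3 s of the 35 s allowed. I pushed it from behind with both fingertips at about axis height, 50 mm apart, without pinching or lifting it. The fingers then backed off and rose clear.

- **Position:** in the last top view the tube's axis is at x ≈ 73.8–74.0 mm along its length, so it is square. The nominal seat is 72 mm; the 2 mm difference is within the calibration error, and the plate stops it going further.
- **Other objects:** none in the last two views looked moved, judged by eye. The wrist force was about 1–2 N at the end of every move.
- **Not observed:** I took no pictures while the tube dropped over the ridge. It may have briefly run a few millimetres ahead of the fingers in the 6 mm step before they followed it to the seat.

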